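Hold the polishing box's inspection flap at the marked angle

TASK

A workmate wants to look at the bowl inside the blue polishing box. Take the bar handle on the box's green flap with a light grip (no more than about 60 N), raise the flap slowly until it is in line with the red-tipped pointer beside it, and finish while still holding it there, steady, because it falls shut when let go. Do not shift the pointer, and leave the bowl, the hammer and the steel stake where they stand.

Things in the scene. Friction and masses are not known exactly. Their poses are not given: they have to be found in the camera images.
- box: fixed blue steel box, 200 (x) by 240 (y) by 110 mm high, open at the top under the flap; origin at the centre of its underside on the bench; its +x axis points from the front edge to the hinge edge. The hinge line is parallel to the box's y axis, 100 mm along +x and 110 mm up from the origin.
- flap (a joint): angle of the green steel flap that covers the box, 205 mm long (from the hinge to its free front edge), 240 mm wide, 6 mm thick, 0.4 to 0.8 kg, on a free hinge with no spring: it falls shut when let go. In rad: 0 shut (level), growing as its front edge rises, stop at 1.7.
- handle (a point): centre of the flap's round steel bar handle: bar 12 mm thick, 120 mm long along the hinge direction, 165 mm from the hinge line towards the free edge, 44 mm above the flap's middle plane (35 mm clear gap below the bar). Posts at both ends of the bar. The round bar can turn between the fingers. x axis along the flap from its free edge to the hinge, z out of its upper face; it turns with the flap.
- pointer (a joint): angle that the pointer marks, rad, measured as the flap's: 0 level, growing upward; between 0.5 and 1.05. Stiff pivot, it stays where it was set.
- pointer_tip (a point): end of the red tip of the brass pointer, a thin arm 180 mm long and 10 mm wide that turns about the flap's hinge line, 150 mm to the +y side of the flap's middle (30 mm beyond the flap's edge), in front of a dark quadrant frame with white ticks. x axis along the arm towards the hinge.
- bowl: loose brass bowl, 124 mm across, 55 mm high, on the bench on the box's -y side; origin at the centre of its underside. Leave alone.
- hammer: loose hammer with a wooden handle, lying on the bench across the front of the box, roughly along the box's y axis; origin on the bench under it. Leave alone.
- stake: loose steel stake (small bench anvil), 64 mm across, 75 mm high, on the box's +y side; origin at the centre of its underside. Leave alone.

How it is judged:
By the outcome, as a careful person would: the job done as asked, in the order asked, and still so for the second after the job is handed in, while the arm keeps its last pose, push and grip.
It also fails if it takes over 38 s, if anything falls off the work surface, if the arm or the gripper's body presses on something with over 40 N, if the wrist force passes 120 N, or if a joint passes its speed limit or range.

ROBOT

A 6-joint arm with a two-finger parallel gripper is mounted at the origin on the work surface. World frame = base frame: x ahead of the robot, y to its left, z up, the work surface at z = 0. Lengths are in mm, angles in degrees, forces in N, time in s.
With the tool pointing down it reaches from about 325 to 775 mm from the base axis. Payload 5.5 kg.
Tool frame: the origin (TCP) lies midway between the tips of the shut fingers; the grasp point (between the pads) lies 19 mm behind it; z points along the fingers, y is the line along which they close (so a half turn about z gives the same grasp; the last joint's range is limited). The gripper opens to 85 mm and grips with 20 to 120 N. Pads are 22 mm wide; open, the fingers measure 114 mm over their backs; the gripper's body (76 mm by 85 mm) begins 54 mm behind the grasp point. The pads swing forward as they close: fully open they stand 13 mm farther back than shut.
Start: joints at [66.079, 5.22, 70.514, -0, 104.267, -3.249], TCP at [211.819, 561.382, 231.275] pointing down, gripper open.
Joint ranges: [-164.24, 164.24], [-49.07, 125.15], [9.68, 141.18], [-86.29, 266.29], [3.28, 154.24], [-151.56, 151.56]. Speed limits (degrees/s): [147.25, 147.25, 172.46, 180, 180, 180].

INTERFACE

Orientations are given as a 3x3 rotation matrix whose columns are the frame's x, y, z axes.
In Python, from station import manip gives the robot as it stands.
- The arm moves only by the shell command python3 -m pendant 'ROWS' [OPENING]. ROWS is JSON, a list of rows, each an object with "slide": the shift along the tool's x, y, z in m, a list of three; "delta_rot": the turn, a rotation vector about the tool's x, y, z in degrees, a list of three. In form: [{"slide": [tx, ty, tz], "delta_rot": [rx, ry, rz]}, ...]. A call has exactly 8 rows; each row is the pose to reach, as a shift and turn from the pose commanded when the call began, along the tool's axes at that moment; what a row does not reach only later rows make up. A row lasts 1/10 s, in which the tool goes at most 50 mm and 8.59 degrees, less where a joint would pass 70% of its speed; a pose out of reach is approached as far as the arm can. A call with a gripper value outside its range is refused whole. OPENING is the opening in per cent of the stroke, from 0 (shut) to 100 (fully open), set as the call begins (- or left out, the last holds). The fingers move at their own pace and stop on an object; the grip force is fixed at half the most. Time passes only in rows, so rows that repeat a pose let the fingers close, or fill a call up. It gives the time, the measured TCP pose, the force, the opening and the grip force at its end, in the units of the state.
- manip.read_state(): the state, without advancing time (a new reading comes with each control period).
- manip.snapshot(name): name is "side" or "top" or "wrist"; returns (picture, depth): 400x640x3 uint8, blue, green, red; 400x640 float32, mm along the optical axis (not along the pixel's ray), 0 where there is no reading.
- manip.camera_params(name): a dict with "fx", "fy", "cx", "cy" (pixels), "k1" (the pictures are not rectified: a ray, as slopes to the right and down, at radius r is drawn at 1 + k1 r^2 times it, then the intrinsics apply), "camera_from_world" (4x4, takes a point from world to camera coordinates). Camera axes: x right, y down, z forward; pixel columns grow to the right and rows downward; lengths in mm; the calibration is good to about 2 mm. A picture is of the moment at which its call begins: read the wrist's pose just before it. camera_params takes no time and is no camera call; for the wrist camera it gives the pose at the moment of the call.
- manip.sign_off(): hands the job in; it is judged then, once.
Trained networks look in the newest picture that a camera, given by its name, has taken for a name from the list of things; names that differ only in an ending like _2 or _b are one class to them, and where a whole thing is asked for, a point or a joint stands for the part that bears it (a point fixed in the world has none). Each returns a list of dicts, best first, with "score" (0 to 1); they miss things now and then, are a little off and sometimes report something else, mostly with a low value. They report only what shows in the picture. A call takes as long as a camera call.
- manip.find_in(camera, query): "uv" ([column, row] in pixels, amid what is visible of it).
- manip.regions_of(camera, query): "region" (400x640 bool, what is visible of it) and "uv" ([column, row] in pixels, amid what is visible of it).
The state is a dict: "clock": time; "joint_pos": joint angles; "joint_velocities": joint speeds; "tau": joint torques, N m; "position": TCP position; "orientation": TCP orientation; "ft_force": force on the tool from outside, world axes, zero at the start; "ft_torque": the same for the moment, N m; "grip_width": finger opening in mm; "grip_force": force on a finger pad.
Only numpy, scipy, OpenCV 4.12 (cv2) and the standard library are available. Lean on these libraries where they do the work, as an engineer would, in place of code of your own. Each camera call takes 0.05 s, during which the arm holds its last target. There are 200 camera calls.

## Working session

There is one attempt and no reset: what is moved stays moved. The work goes in short steps, Python scripts to look and compute and a shell command to move; the robot and the scene stay as the last step left them, time stands still between calls to the robot, and variables do not carry over. Pictures are saved under pics/ and viewed, at most 10 in all, crops included, and the job is handed in when it is done.

```bash
mkdir -p pics; ls
cat > h.py <<'E'
import numpy as np, cv2
from station import manip
def ray2world(cam, uv, depth):
    p=manip.camera_params(cam); 
    xd=(uv[0]-p['cx'])/p['fx']; yd=(uv[1]-p['cy'])/p['fy']
    K=np.array([[p['fx'],0,p['cx']],[0,p['fy'],p['cy']],[0,0,1.]])
    n=cv2.undistortPoints(np.array([[uv]],float),K,np.array([p['k1'],0,0,0.]))[0,0]
    T=np.linalg.inv(p['camera_from_world'])
    return (T@np.array([n[0]*depth,n[1]*depth,depth,1]))[:3]
def cloud(cam, mask, depth):
    p=manip.camera_params(cam)
    K=np.array([[p['fx'],0,p['cx']],[0,p['fy'],p['cy']],[0,0,1.]])
    v,u=np.nonzero(mask&(depth>0)); d=depth[v,u]
    n=cv2.undistortPoints(np.stack([u,v],1)[:,None].astype(float),K,np.array([p['k1'],0,0,0.]))[:,0]
    T=np.linalg.inv(p['camera_from_world'])
    return (np.c_[n*d[:,None],d,np.ones(len(d))]@T.T)[:,:3]
E
python3 - <<'E'
from h import *
ims=[]
for c in ['top','side']:
    im,d=manip.snapshot(c); ims.append(im)
    for q in ['box','flap','handle','pointer','pointer_tip','bowl','hammer','stake']:
        r=manip.regions_of(c,q)
        if not r: print(c,q,None); continue
        r=r[0]; P=cloud(c,r['region'],d)
        print(c,q,round(r['score'],2),np.round(r['uv']),len(P), np.round(np.median(P,0)) if len(P) else '', np.round(np.percentile(P,[2,98],axis=0)).tolist() if len(P) else '')
        np.save(f'{c}_{q}.npy',P)
    cv2.imwrite(f'pics/{c}.png',im)
print(manip.read_state())
E
```

```text
pics
top box None
top flap 0.76 [364. 186.] 6451 [582. -57. 112.] [[483.0, -173.0, 107.0], [686.0, 56.0, 157.0]]
top handle 0.92 [367. 182.] 6236 [583. -58. 112.] [[485.0, -172.0, 108.0], [684.0, 56.0, 157.0]]
top pointer 0.49 [316. 175.] 175 [596.  89. 203.] [[557.0, 83.0, 3.0], [691.0, 100.0, 238.0]]
top pointer_tip 0.55 [315. 173.] 187 [602.  89. 199.] [[557.0, 83.0, 86.0], [687.0, 99.0, 238.0]]
top bowl 0.82 [449. 170.] 1295 [ 643. -319.   22.] [[582.0, -363.0, 1.0], [692.0, -256.0, 56.0]]
top hammer 0.97 [352. 246.] 901 [413. -13.  22.] [[370.0, -164.0, 1.0], [443.0, 87.0, 29.0]]
top stake 0.87 [278. 190.] 406 [580. 194.  73.] [[556.0, 168.0, 8.0], [612.0, 223.0, 78.0]]
side box 0.87 [333. 178.] 8516 [568.   4. 112.] [[476.0, -166.0, 8.0], [683.0, 104.0, 228.0]]
side flap 0.69 [338. 162.] 5148 [566. -51. 112.] [[479.0, -172.0, 110.0], [680.0, 60.0, 158.0]]
side handle 0.56 [342. 166.] 5299 [568. -50. 113.] [[479.0, -174.0, 109.0], [682.0, 63.0, 160.0]]
side pointer 0.85 [296. 180.] 333 [609.  93. 186.] [[554.0, 82.0, 116.0], [687.0, 100.0, 237.0]]
side pointer_tip 0.74 [298. 180
[... 470 characters left out ...]
66457e+02, -3.24879042e+00]), 'joint_velocities': array([-0.00095255,  0.01965566,  0.01651664, -0.03212595,  0.07694367,
       -0.0850238 ]), 'tau': array([-1.15317787e-03, -4.58476746e+01, -4.18095553e+01,  5.49735728e-05,
        9.08563215e-04, -6.34398202e-05]), 'position': array([211.83010272, 561.37587258, 231.29703864]), 'orientation': array([[-9.35609151e-01,  3.53037555e-01,  1.30397321e-05],
       [ 3.53037556e-01,  9.35609151e-01,  3.35435240e-05],
       [-3.57968959e-07,  3.59871432e-05, -9.99999999e-01]]), 'ft_force': array([-0.66698482, -0.53031082,  0.15694079]), 'ft_torque': array([-0.00677767, -0.02324025, -0.01893056]), 'grip_force': 0.0, 'grip_width': 85.6032128703192}
```

View pics/top.png

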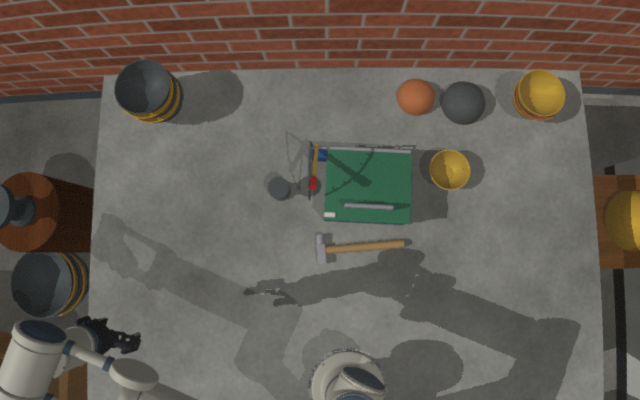

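View pics/side.png

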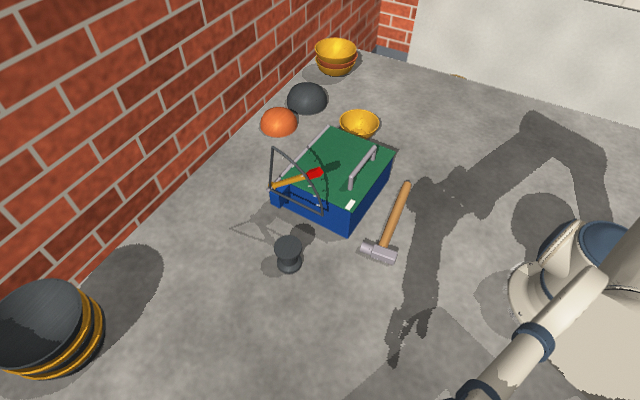

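The pictures show the green flap at about (364,186) in the top view, its bar handle at (368,206), the pointer with its red tip at (313,184) (side view (315,173)), the stake at (280,188) and the hammer in front. Next I fit the geometry.

```bash
cat > fit.py <<'E'
from h import *
for c in ['top','side']:
    F=np.load(f'{c}_flap.npy'); 
    H=F[(F[:,2]>148)&(F[:,2]<166)]; S=F[(F[:,2]>104)&(F[:,2]<120)]
    r=cv2.minAreaRect(S[:,:2].astype(np.float32)); print(c,'rect',r)
    H=H[np.hypot(*(H[:,:2]-np.median(H[:,:2],0)).T)<75]
    m=H.mean(0); u=np.linalg.svd(H-m)[2][0]; pr=(H-m)@u
    print('bar',len(H),m.round(1),u.round(3),np.percentile(pr,[1,99]).round(1),'yaw',np.degrees(np.arctan2(-u[0]*np.sign(u[1]),abs(u[1]))),'z',np.percentile(H[:,2],[5,50,95]).round(1),'mid',(m+u*np.mean(np.percentile(pr,[1,99]))).round(1))
    P=np.load(f'{c}_pointer.npy'); P=P[(P[:,2]>105)&(P[:,1]>70)&(P[:,1]<110)]
    # ransac line in xz
    best=None; rng=np.random.default_rng(0)
    for _ in range(500):
        a,b=P[rng.choice(len(P),2,False)][:,[0,2]]; d=b-a; n=np.linalg.norm(d)
        if n<30: continue
        e=abs((P[:,0]-a[0])*d[1]-(P[:,2]-a[1])*d[0])/n; k=e<4
        if best is None or k.sum()>best.sum(): best=k
    Q=P[best]; m=Q.mean(0); u=np.linalg.svd(Q-m)[2][0]; u*=-np.sign(u[0])
    pr=(Q-m)@u
    print('pointer',best.sum(),len(P),m.round(1),u.round(3),'ang',np.degrees(np.arctan2(u[2],np.hypot(u[0],u[1]))),'tip',(m+u*pr.max()).round(1),'end',(m+u*pr.min()).round(1))
E
python3 fit.py
```

```text
top rect ((585.0726928710938, -59.055809020996094), (238.89703369140625, 211.5530548095703), 86.53145599365234)
bar 219 [519.2 -54.4 157.4] [-0.063 -0.998  0.002] [-62.9  61.4] yaw -3.6114264828380516 z [153.4 157.6 161.2] mid [519.3 -53.6 157.4]
pointer 145 170 [609.6  89.1 194.5] [-0.728  0.05   0.684] ang 43.15701397763239 tip [562.1  92.4 239.1] end [692.7  83.5 116.4]
side rect ((580.2964477539062, -59.084228515625), (244.85157775878906, 210.32005310058594), 86.52531433105469)
bar 215 [514.6 -48.2 157.3] [ 0.064  0.998 -0.012] [-68.4  59.1] yaw -3.6973048307295526 z [152.1 157.8 160.4] mid [514.3 -52.9 157.4]
pointer 210 333 [614.4  92.1 184.2] [-0.717  0.048  0.696] ang 44.06766816252354 tip [558.5  95.9 238.4] end [686.7  87.3 114. ]
```

```bash
python3 -m pendant '[{"slide":[-0.02,-0.018,-0.015],"delta_rot":[0,0,3]},{"slide":[-0.05,-0.046,-0.03],"delta_rot":[0,0,9]},{"slide":[-0.085,-0.078,-0.045],"delta_rot":[0,0,16]},{"slide":[-0.12,-0.111,-0.05],"delta_rot":[0,0,23]},{"slide":[-0.155,-0.144,-0.05],"delta_rot":[0,0,30]},{"slide":[-0.19,-0.176,-0.05],"delta_rot":[0,0,37]},{"slide":[-0.22,-0.204,-0.05],"delta_rot":[0,0,42]},{"slide":[-0.24,-0.222,-0.05],"delta_rot":[0,0,45]}]' 100
cat > goal.py <<'E'
# usage: goal.py x y z [yaw of tool y, deg, tool down]
import sys
from h import *
from scipy.spatial.transform import Rotation as R
def goal(p,yaw=-3.6,s=None):
    s=s or manip.read_state(); O=s['orientation']
    c,n=np.cos(np.radians(yaw)),np.sin(np.radians(yaw))
    y=np.array([c,n,0]); z=np.array([0,0,-1.]); G=np.c_[np.cross(y,z),y,z]
    print('t',s['clock'],'pos',s['position'].round(1),'slide',(O.T@(np.array(p)-s['position'])/1000).round(4),'rot',R.from_matrix(O.T@G).as_rotvec(degrees=True).round(2),'F',s['ft_force'].round(1))
if __name__=='__main__': goal([float(a) for a in sys.argv[1:4]])
E
python3 goal.py 518 -53.5 280
```

```text
clock: 1.7
position: [358.8, 266.6, 281.7]
orientation: [[-0.407, 0.913, 0.001], [0.913, 0.407, 0.0], [-0.0, 0.001, -1.0]]
ft_force: [-0.6, 0.9, 0.1]
grip_width: 85.4
grip_force: 0.0
t 1.7 pos [358.8 266.6 281.7] slide [-0.3572  0.015   0.0019] rot [7.000e-02 1.000e-02 2.763e+01] F [-0.6  0.9  0.1]
```

```bash
python3 -m pendant '[{"slide":[-0.03,0.001,0],"delta_rot":[0,0,2]},{"slide":[-0.075,0.003,0],"delta_rot":[0,0,6]},{"slide":[-0.125,0.005,0],"delta_rot":[0,0,10]},{"slide":[-0.175,0.007,0],"delta_rot":[0,0,14]},{"slide":[-0.225,0.01,0],"delta_rot":[0,0,18]},{"slide":[-0.275,0.012,0],"delta_rot":[0,0,22]},{"slide":[-0.32,0.014,0],"delta_rot":[0,0,26]},{"slide":[-0.35,0.015,0],"delta_rot":[0,0,27.6]}]'
python3 - <<'E'
from h import *
from goal import goal
im,d=manip.snapshot('wrist'); cv2.imwrite('pics/w1.png',im)
r=manip.regions_of('wrist','handle')
m=np.ones(d.shape,bool); P=cloud('wrist',m,d)
if r: print(r[0]['score'],r[0]['uv'])
H=P[(P[:,2]>146)&(P[:,2]<168)&(abs(P[:,0]-518)<40)&(abs(P[:,1]+53)<90)]
print(len(H))
if len(H)>30:
    m=H.mean(0);u=np.linalg.svd(H-m,full_matrices=False)[2][0];pr=(H-m)@u
    print('bar',m.round(1),u.round(3),'mid',(m+u*np.mean(np.percentile(pr,[1,99]))).round(1),np.percentile(pr,[1,99]),'ztop',np.percentile(H[:,2],[50,90,98]))
    S=P[(P[:,2]>100)&(P[:,2]<125)&(abs(P[:,0]-580)<80)&(abs(P[:,1]+53)<100)]; print('flap z',np.median(S[:,2]))
goal([518,-53.5,280])
E
```

```text
clock: 2.5
position: [516.5, -46.7, 280.9]
orientation: [[0.062, 0.998, -0.0], [0.998, -0.062, -0.0], [-0.0, -0.0, -1.0]]
ft_force: [-0.6, 0.3, 1.3]
grip_width: 85.7
grip_force: 0.0
0.59 [376.6, 171.7]
1413
bar [518.9 -51.  158.6] [-0.065 -0.998  0.003] mid [518.7 -55.1 158.6] [-58.42017094  66.53149077] ztop [158.95355951 160.21352069 160.90594944]
flap z 112.85945973222289
t 2.6 pos [516.6 -47.1 280.1] slide [-0.0063  0.0018  0.0001] rot [-0.09  0.05  0.02] F [-0.9  0.2 -0.2]
```

View pics/w1.png

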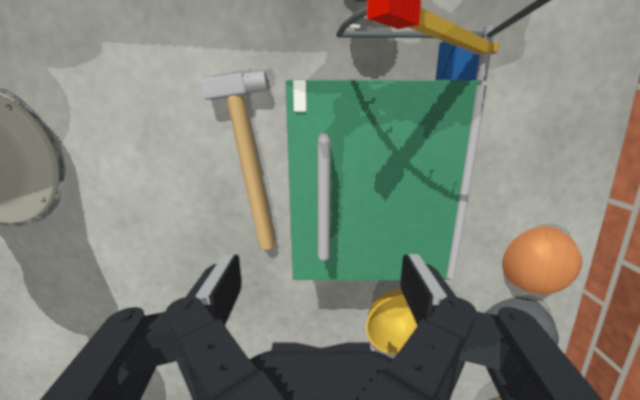

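The wrist view shows the bar at about (323,197), agreeing with the fit; its mid is at (518.7, -55, 154). I descend next.

```bash
python3 -m pendant '[{"slide":[-0.003,0.001,0.015],"delta_rot":[0,0,0]},{"slide":[-0.007,0.002,0.04],"delta_rot":[0,0,0]},{"slide":[-0.008,0.002,0.07],"delta_rot":[0,0,0]},{"slide":[-0.008,0.002,0.1],"delta_rot":[0,0,0]},{"slide":[-0.008,0.002,0.125],"delta_rot":[0,0,0]},{"slide":[-0.008,0.002,0.14],"delta_rot":[0,0,0]},{"slide":[-0.008,0.002,0.145],"delta_rot":[0,0,0]},{"slide":[-0.008,0.002,0.145],"delta_rot":[0,0,0]}]'
python3 - <<'E'
from h import *
from goal import goal
goal([518.8,-55,135])
im,d=manip.snapshot('side'); cv2.imwrite('pics/s2.png',cv2.resize(im[80:280,200:480],None,fx=2.8,fy=2.8))
E
```

```text
clock: 3.4
position: [517.1, -51.3, 136.1]
orientation: [[0.056, 0.998, -0.0], [0.998, -0.056, 0.0], [0.0, -0.0, -1.0]]
ft_force: [0.7, -0.2, 0.3]
grip_width: 85.8
grip_force: 0.0
t 3.4 pos [517.1 -51.3 136.1] slide [-0.0036  0.0019  0.0011] rot [-0.02 -0.01  0.39] F [ 0.7 -0.2  0.3]
```

View pics/s2.png

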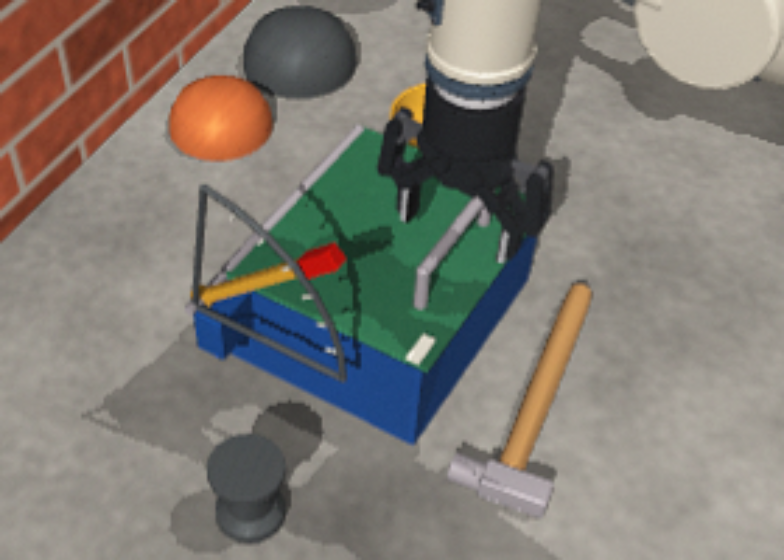

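The fingers straddle the bar (crop (440,230)). I close now.

```bash
for i in 1; do python3 -m pendant '[{"slide":[0,0.0015,0.001],"delta_rot":[0,0,0]},{"slide":[0,0.0015,0.001],"delta_rot":[0,0,0]},{"slide":[0,0.0015,0.001],"delta_rot":[0,0,0]},{"slide":[0,0.0015,0.001],"delta_rot":[0,0,0]},{"slide":[0,0.0015,0.001],"delta_rot":[0,0,0]},{"slide":[0,0.0015,0.001],"delta_rot":[0,0,0]},{"slide":[0,0.0015,0.001],"delta_rot":[0,0,0]},{"slide":[0,0.0015,0.001],"delta_rot":[0,0,0]}]' 0; done
python3 -m pendant '[{"slide":[0,0,0],"delta_rot":[0,0,0]},{"slide":[0,0,0],"delta_rot":[0,0,0]},{"slide":[0,0,0],"delta_rot":[0,0,0]},{"slide":[0,0,0],"delta_rot":[0,0,0]},{"slide":[0,0,0],"delta_rot":[0,0,0]},{"slide":[0,0,0],"delta_rot":[0,0,0]},{"slide":[0,0,0],"delta_rot":[0,0,0]},{"slide":[0,0,0],"delta_rot":[0,0,0]}]'
python3 - <<'E'
import numpy as np
# tool: x~along y; y=box x; z=down. slide from start as flap rises
a0=np.arctan2(44,-165); r=np.hypot(165,44)
for t in range(0,47,2):
    th=np.radians(t); x=-165*np.cos(th)+44*np.sin(th)+165; z=165*np.sin(th)+44*np.cos(th)-44
    print(t,'y %.4f z %.4f'%(x/1000,-z/1000))
E
```

```text
clock: 4.25
position: [519.0, -52.1, 135.6]
orientation: [[0.057, 0.998, 0.001], [0.998, -0.057, -0.0], [-0.0, 0.001, -1.0]]
ft_force: [-0.1, 0.3, 2.5]
grip_width: 9.8
grip_force: 58.5
clock: 5.05
position: [519.0, -52.1, 135.6]
orientation: [[0.057, 0.998, 0.001], [0.998, -0.057, -0.0], [-0.0, 0.001, -1.0]]
ft_force: [-0.1, 0.2, 4.8]
grip_width: 9.6
grip_force: 58.7
0 y 0.0000 z -0.0000
2 y 0.0016 z -0.0057
4 y 0.0035 z -0.0114
6 y 0.0055 z -0.0170
8 y 0.0077 z -0.0225
10 y 0.0101 z -0.0280
12 y 0.0128 z -0.0333
14 y 0.0155 z -0.0386
16 y 0.0185 z -0.0438
18 y 0.0217 z -0.0488
20 y 0.0250 z -0.0538
22 y 0.0285 z -0.0586
24 y 0.0322 z -0.0633
26 y 0.0360 z -0.0679
28 y 0.0400 z -0.0723
30 y 0.0441 z -0.0766
32 y 0.0484 z -0.0808
34 y 0.0528 z -0.0847
36 y 0.0574 z -0.0886
38 y 0.0621 z -0.0923
40 y 0.0669 z -0.0958
42 y 0.0718 z -0.0991
44 y 0.0769 z -0.1023
46 y 0.0820 z -0.1053
```

```bash
python3 -m pendant '[{"slide":[0,0.0002,-0.0008],"delta_rot":[0,0,0]},{"slide":[0,0.0006,-0.0021],"delta_rot":[0,0,0]},{"slide":[0,0.001,-0.0036],"delta_rot":[0,0,0]},{"slide":[0,0.0014,-0.005],"delta_rot":[0,0,0]},{"slide":[0,0.0019,-0.0065],"delta_rot":[0,0,0]},{"slide":[0,0.0025,-0.0082],"delta_rot":[0,0,0]},{"slide":[0,0.003,-0.0099],"delta_rot":[0,0,0]},{"slide":[0,0.0035,-0.0114],"delta_rot":[0,0,0]}]'
python3 - <<'E'
from h import *
im,d=manip.snapshot('side'); cv2.imwrite('pics/s3.png',cv2.resize(im[80:280,200:480],None,fx=2.8,fy=2.8))
s=manip.read_state(); print(s['ft_torque'],s['ft_force'])
E
```

```text
clock: 5.85
position: [522.1, -52.2, 146.4]
orientation: [[0.057, 0.998, -0.001], [0.998, -0.057, -0.0], [-0.0, -0.001, -1.0]]
ft_force: [1.4, -2.2, -7.4]
grip_width: 10.0
grip_force: 58.2
[-0.29677944  0.28250347  0.01359631] [-0.46348188 -1.81255236 -5.57034472]
```

View pics/s3.png

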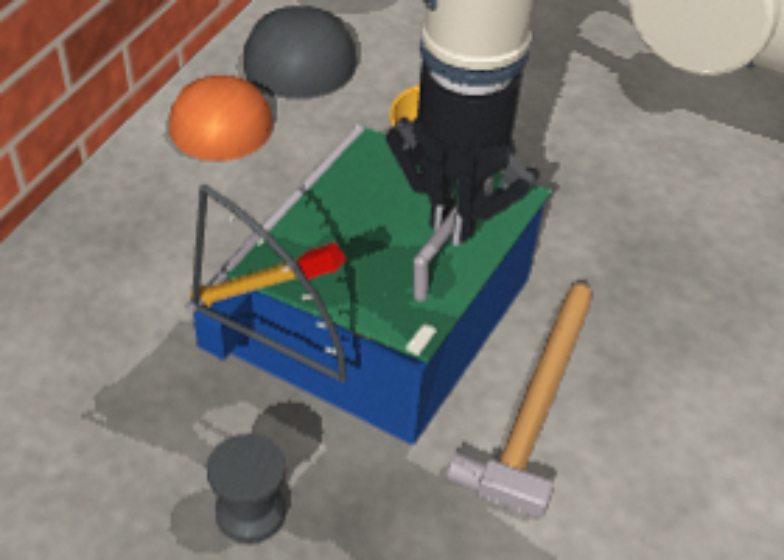

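The flap is lifting with the bar held (crop (447,225)). I carry on along the arc.

```bash
python3 -m pendant '[{"slide":[0,0.0008,-0.0021],"delta_rot":[0,0,0]},{"slide":[0,0.0015,-0.0042],"delta_rot":[0,0,0]},{"slide":[0,0.0023,-0.0063],"delta_rot":[0,0,0]},{"slide":[0,0.0031,-0.0084],"delta_rot":[0,0,0]},{"slide":[0,0.004,-0.0105],"delta_rot":[0,0,0]},{"slide":[0,0.0048,-0.0125],"delta_rot":[0,0,0]},{"slide":[0,0.0057,-0.0146],"delta_rot":[0,0,0]},{"slide":[0,0.0066,-0.0166],"delta_rot":[0,0,0]}]'
python3 -m pendant '[{"slide":[0,0.001,-0.002],"delta_rot":[0,0,0]},{"slide":[0,0.002,-0.004],"delta_rot":[0,0,0]},{"slide":[0,0.003,-0.006],"delta_rot":[0,0,0]},{"slide":[0,0.004,-0.008],"delta_rot":[0,0,0]},{"slide":[0,0.0051,-0.0099],"delta_rot":[0,0,0]},{"slide":[0,0.0062,-0.0119],"delta_rot":[0,0,0]},{"slide":[0,0.0073,-0.0138],"delta_rot":[0,0,0]},{"slide":[0,0.0084,-0.0158],"delta_rot":[0,0,0]}]'
python3 -m pendant '[{"slide":[0,0.0012,-0.0019],"delta_rot":[0,0,0]},{"slide":[0,0.0024,-0.0038],"delta_rot":[0,0,0]},{"slide":[0,0.0036,-0.0057],"delta_rot":[0,0,0]},{"slide":[0,0.0048,-0.0075],"delta_rot":[0,0,0]},{"slide":[0,0.0061,-0.0094],"delta_rot":[0,0,0]},{"slide":[0,0.0074,-0.0112],"delta_rot":[0,0,0]},{"slide":[0,0.0087,-0.013],"delta_rot":[0,0,0]},{"slide":[0,0.01,-0.0148],"delta_rot":[0,0,0]}]'
```

```text
clock: 6.7
position: [528.6, -52.6, 163.2]
orientation: [[0.057, 0.998, -0.001], [0.998, -0.057, 0.0], [-0.0, -0.001, -1.0]]
ft_force: [-3.1, -2.3, -5.6]
grip_width: 10.0
grip_force: 58.4
clock: 7.5
position: [537.0, -53.1, 179.9]
orientation: [[0.057, 0.998, -0.001], [0.998, -0.057, -0.0], [-0.0, -0.001, -1.0]]
ft_force: [-6.5, -2.4, -1.9]
grip_width: 10.0
grip_force: 58.4
clock: 8.3
position: [546.6, -53.7, 195.0]
orientation: [[0.057, 0.998, -0.001], [0.998, -0.057, -0.0], [-0.0, -0.001, -1.0]]
ft_force: [-8.6, -1.7, -1.0]
grip_width: 10.0
grip_force: 58.4
```

```bash
python3 -m pendant '[{"slide":[0,0.0014,-0.0018],"delta_rot":[0,0,0]},{"slide":[0,0.0028,-0.0035],"delta_rot":[0,0,0]},{"slide":[0,0.0042,-0.0053],"delta_rot":[0,0,0]},{"slide":[0,0.0056,-0.007],"delta_rot":[0,0,0]},{"slide":[0,0.0071,-0.0087],"delta_rot":[0,0,0]},{"slide":[0,0.0085,-0.0104],"delta_rot":[0,0,0]},{"slide":[0,0.01,-0.012],"delta_rot":[0,0,0]},{"slide":[0,0.0115,-0.0137],"delta_rot":[0,0,0]}]'
python3 -m pendant '[{"slide":[0,0.0015,-0.0016],"delta_rot":[0,0,0]},{"slide":[0,0.0031,-0.0032],"delta_rot":[0,0,0]},{"slide":[0,0.0047,-0.0048],"delta_rot":[0,0,0]},{"slide":[0,0.0063,-0.0064],"delta_rot":[0,0,0]},{"slide":[0,0.0079,-0.0079],"delta_rot":[0,0,0]},{"slide":[0,0.0095,-0.0094],"delta_rot":[0,0,0]},{"slide":[0,0.0112,-0.0109],"delta_rot":[0,0,0]},{"slide":[0,0.0128,-0.0124],"delta_rot":[0,0,0]}]'
python3 -m pendant '[{"slide":[0,0.0017,-0.0015],"delta_rot":[0,0,0]},{"slide":[0,0.0034,-0.0029],"delta_rot":[0,0,0]},{"slide":[0,0.0052,-0.0043],"delta_rot":[0,0,0]},{"slide":[0,0.007,-0.0057],"delta_rot":[0,0,0]},{"slide":[0,0.009,-0.0072],"delta_rot":[0,0,0]},{"slide":[0,0.011,-0.0088],"delta_rot":[0,0,0]},{"slide":[0,0.0128,-0.0101],"delta_rot":[0,0,0]},{"slide":[0,0.0141,-0.0111],"delta_rot":[0,0,0]}]'
cat > chk.py <<'E'
from h import *
import sys
s=manip.read_state()
ex=np.array([0.998,-0.063,0]); 
for c in ['side','top']:
    im,d=manip.snapshot(c); cv2.imwrite(f'pics/{c}_{sys.argv[1]}.png',cv2.resize(im[80:280,200:480],None,fx=2.8,fy=2.8) if c=='side' else im)
    hsv=cv2.cvtColor(im,cv2.COLOR_BGR2HSV)
    g=(hsv[...,0]>55)&(hsv[...,0]<90)&(hsv[...,1]>90)
    P=cloud(c,g,d)
    P=P[(abs(P[:,1]+60)<150)&(P[:,2]>100)&(P[:,0]>450)&(P[:,0]<720)]
    # plane RANSAC
    rng=np.random.default_rng(0);best=None
    for _ in range(400):
        a,b,e=P[rng.choice(len(P),3,False)]; n=np.cross(b-a,e-a); L=np.linalg.norm(n)
        if L<500: continue
        k=abs((P-a)@(n/L))<2.5
        if best is None or k.sum()>best.sum(): best=k
    Q=P[best]; m=Q.mean(0); n=np.linalg.svd(Q-m,full_matrices=False)[2][2]; n*=np.sign(n[2])
    print(c,'flap',best.sum(),len(P),m.round(1),n.round(3),'ang',np.degrees(np.arctan2(n@ex,n[2])).round(2),
          'top-surface dist to hinge', (n@(np.array([682.7,-64,110])-m)).round(1))
    r=manip.regions_of(c,'pointer')
    if r:
        P=cloud(c,r[0]['region'],d); P=P[(P[:,2]>105)&(P[:,1]>70)&(P[:,1]<110)]; best=None
        for _ in range(500):
            a,b=P[rng.choice(len(P),2,False)][:,[0,2]]; dd=b-a; L=np.linalg.norm(dd)
            if L<30: continue
            k=abs((P[:,0]-a[0])*dd[1]-(P[:,2]-a[1])*dd[0])/L<4
            if best is None or k.sum()>best.sum(): best=k
        Q=P[best]; m=Q.mean(0);u=np.linalg.svd(Q-m)[2][0];u*=-np.sign(u[0])
        print('  pointer',len(Q),len(P),m.round(1),u.round(3),'ang',np.degrees(np.arctan2(u[2],-u@ex)).round(2),'ang from hinge',np.degrees(np.arctan2(m[2]-110,(np.array([692,86,0])-m)@ex)).round(2))
p=s['position']; h=np.array([682.7,-64,0]); 
x=(p-h)@ex; z=p[2]+19-110
print('tcp',p.round(1),'bar rel',x.round(1),z.round(1),'r',np.hypot(x,z),'(170.8) ang',np.degrees(np.arctan2(z,-x)-np.arctan2(44,165)).round(2),'F',s['ft_force'].round(1),s['grip_width'],s['clock'])
E
python3 chk.py a
```

```text
clock: 9.1
position: [557.7, -54.4, 209.1]
orientation: [[0.057, 0.998, -0.002], [0.998, -0.057, -0.0], [-0.0, -0.002, -1.0]]
ft_force: [-11.0, -1.0, 4.9]
grip_width: 9.7
grip_force: 58.6
clock: 9.9
position: [570.8, -55.2, 222.6]
orientation: [[0.057, 0.998, 0.0], [0.998, -0.057, -0.001], [-0.001, 0.0, -1.0]]
ft_force: [-10.7, -1.6, 3.9]
grip_width: 10.0
grip_force: 58.4
clock: 10.7
position: [584.7, -56.1, 234.3]
orientation: [[0.058, 0.998, 0.0], [0.998, -0.058, -0.001], [-0.001, 0.001, -1.0]]
ft_force: [-10.4, -2.8, 7.4]
grip_width: 9.5
grip_force: 58.5
side flap 1950 1983 [590.2 -41.2 188.9] [ 0.636 -0.037  0.771] ang 39.54 top-surface dist to hinge -1.2
  pointer 226 357 [615.8  91.9 183. ] [-0.717  0.047  0.696] ang 44.08 ang from hinge 43.69
top flap 710 746 [582.   -7.5 200.8] [ 0.639 -0.039  0.768] ang 39.78 top-surface dist to hinge -3.3
  pointer 181 431 [624.8  88.9 179.9] [-0.722  0.055  0.69 ] ang 43.61 ang from hinge 46.11
tcp [584.7 -56.1 234.3] bar rel -98.3 143.3 r 173.73516066263713 (170.8) ang 40.62 F [-10.4  -2.8   7.4] 9.54201963983856 10.7
```

View pics/side_a.png

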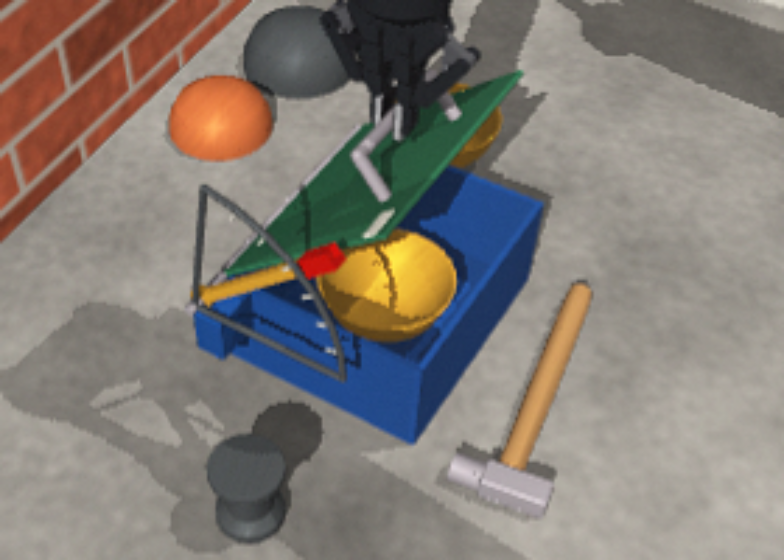

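The flap is near 39.7° and the pointer near 43.8° (crop (320,262)), so about 4.2° remain. I also ease off the inward radial push by 1 mm.

```bash
python3 -m pendant '[{"slide":[0,0.0008,-0.0008],"delta_rot":[0,0,0]},{"slide":[0,0.0022,-0.0019],"delta_rot":[0,0,0]},{"slide":[0,0.0038,-0.0031],"delta_rot":[0,0,0]},{"slide":[0,0.0055,-0.0044],"delta_rot":[0,0,0]},{"slide":[0,0.0072,-0.0057],"delta_rot":[0,0,0]},{"slide":[0,0.0087,-0.0067],"delta_rot":[0,0,0]},{"slide":[0,0.0096,-0.0074],"delta_rot":[0,0,0]},{"slide":[0,0.01,-0.0076],"delta_rot":[0,0,0]}]'
python3 -m pendant '[{"slide":[0,0,0],"delta_rot":[0,0,0]},{"slide":[0,0,0],"delta_rot":[0,0,0]},{"slide":[0,0,0],"delta_rot":[0,0,0]},{"slide":[0,0,0],"delta_rot":[0,0,0]},{"slide":[0,0,0],"delta_rot":[0,0,0]},{"slide":[0,0,0],"delta_rot":[0,0,0]},{"slide":[0,0,0],"delta_rot":[0,0,0]},{"slide":[0,0,0],"delta_rot":[0,0,0]}]'
python3 chk.py b; python3 chk.py c
```

```text
clock: 11.7
position: [595.6, -56.7, 241.9]
orientation: [[0.058, 0.998, 0.003], [0.998, -0.058, -0.001], [-0.001, 0.003, -1.0]]
ft_force: [-7.0, -3.1, 5.5]
grip_width: 10.0
grip_force: 58.6
clock: 12.5
position: [595.6, -56.7, 242.0]
orientation: [[0.058, 0.998, 0.003], [0.998, -0.058, -0.001], [-0.001, 0.003, -1.0]]
ft_force: [-7.9, -2.8, 4.3]
grip_width: 9.9
grip_force: 58.6
side flap 1660 1689 [595.3 -40.9 196.9] [ 0.692 -0.039  0.721] ang 43.88 top-surface dist to hinge -1.2
  pointer 224 339 [615.1  92.  183.4] [-0.72   0.047  0.693] ang 43.84 ang from hinge 43.57
top flap 554 580 [586.1 -10.4 210.8] [ 0.69  -0.043  0.722] ang 43.76 top-surface dist to hinge -3.8
  pointer 175 207 [618.7  88.6 186. ] [-0.727  0.048  0.684] ang 43.2 ang from hinge 46.04
tcp [595.6 -56.7 242. ] bar rel -87.3 151.0 r 174.4289737234269 (170.8) ang 45.02 F [-7.9 -2.8  4.3] 9.86951659877476 12.5
side flap 1664 1690 [594.9 -40.9 197.2] [ 0.692 -0.039  0.721] ang 43.85 top-surface dist to hinge -1.3
  pointer 214 342 [615.5  92.  183.1] [-0.719  0.043  0.694] ang 43.96 ang from hinge 43.62
top flap 606 632 [587.8  -9.7 209.3] [ 0.691 -0.044  0.722] ang 43.82 top-surface dist to hinge -3.6
  pointer 174 204 [619.5  88.5 185.2] [-0.73   0.048  0.682] ang 42.98 ang from hinge 46.07
tcp [595.6 -56.7 242. ] bar rel -87.3 151.0 r 174.41734270655158 (170.8) ang 45.02 F [-8.3 -2.5  4.4] 10.05134045725327 12.7
```

View pics/side_c.png

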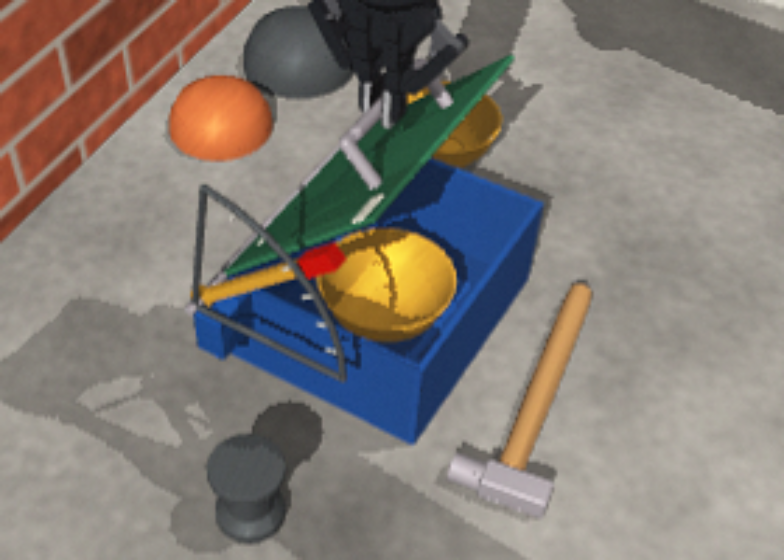

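Flap and pointer look parallel (pointer (200,297)–(340,258)). One independent check: cast the pixels onto the vertical planes of the pointer and of the flap's edge.

Run:
```python
from h import *
im,d=manip.snapshot('side'); hsv=cv2.cvtColor(im,cv2.COLOR_BGR2HSV).astype(int)
p=manip.camera_params('side'); K=np.array([[p['fx'],0,p['cx']],[0,p['fy'],p['cy']],[0,0,1.]]); T=np.linalg.inv(p['camera_from_world'])
ex=np.array([.998,-.063,0]); ey=np.array([.063,.998,0]); H=np.array([682.7,-64,110.])
def onplane(mask,off):
    v,u=np.nonzero(mask); n=cv2.undistortPoints(np.stack([u,v],1)[:,None].astype(float),K,np.array([p['k1'],0,0,0.]))[:,0]
    D=np.c_[n,np.ones(len(n))]@T[:3,:3].T; C=T[:3,3]; t=(((H+off*ey)-C)@ey)/(D@ey)
    Q=C+D*t[:,None]-H; return np.c_[-Q@ex,Q[:,2]],u,v
S,V,h=hsv[...,1],hsv[...,2],hsv[...,0]
roi=np.zeros(h.shape,bool); roi[165:192,265:325]=1
red=roi&((h<6)|(h>174))&(S>150)&(V>90); br=roi&(h>12)&(h<32)&(S>120)&(V>70)
# keep brass only left of the frame arc (bowl behind is right of it)
br[:,312:]=0
for nm,m in [('red',red),('brass',br),('both',red|br)]:
    Q,_,_=onplane(m,150); c=Q.mean(0);u=np.linalg.svd(Q-c)[2][0];u*=np.sign(u[0]);pr=(Q-c)@u
    print(nm,len(Q),c.round(1),'fit ang',np.degrees(np.arctan2(u[1],u[0])).round(2),'ang from hinge',np.degrees(np.arctan2(c[1],c[0])).round(2),'tip r',np.hypot(*(c+u*pr.max())).round(1))
# flap near edge: lowest green pixel per column
g=(h>55)&(h<90)&(S>90); g[:, :280]=0; g[:,345:]=0; g[:80]=0;g[185:]=0
e=np.zeros_like(g)
for u in range(288,330):
    r=np.nonzero(g[:,u])[0]
    if len(r): e[r.max(),u]=1
Q,u,v=onplane(e,120); print(np.c_[u,v,Q.round(0)][::6].astype(int).tolist())
k=np.ones(len(Q),bool)
for _ in range(4):
    a=np.polyfit(Q[k,0],Q[k,1],1); k=abs(np.polyval(a,Q[:,0])-Q[:,1])<4
print('edge ang',np.degrees(np.arctan(a[0])),a,k.sum(),len(k))
```

```text
red 135 [124.4 114.1] fit ang 50.08 ang from hinge 42.52 tip r 194.3
brass 199 [50.3 45.6] fit ang 42.4 ang from hinge 42.19 tip r 141.9
both 334 [80.3 73.3] fit ang 42.81 ang from hinge 42.4 tip r 194.6
[[329, 160, 142, 135], [323, 162, 127, 122], [315, 165, 107, 102], [314, 166, 105, 98], [301, 168, 70, 73], [303, 170, 75, 69], [295, 173, 52, 47]]
edge ang 44.12610036015591 [ 0.96995114 -2.34865365] 39 42
```

The estimates differ by about 1°, so I average a few frames using colour masks and reference the closed-flap bias.

```bash
cat > avg.py <<'E'
from h import *
ex=np.array([.998,-.063,0]); ey=np.array([.063,.998,0]); H=np.array([682.7,-64,110.])
for c in ['side','top']:
    F=np.load(f'{c}_flap.npy'); S=F[(F[:,2]>100)&(F[:,2]<124)]
    for _ in range(3):
        m=S.mean(0); n=np.linalg.svd(S-m,full_matrices=False)[2][2]; n*=np.sign(n[2]); S=S[abs((S-m)@n)<3]
    print(c,'closed flap ang',np.degrees(np.arctan2(n@ex,n[2])).round(2), 'z',m[2].round(1))
    A=[manip.snapshot(c) for _ in range(6)]
    im=np.mean([a[0] for a in A],0).astype(np.uint8); D=np.array([a[1] for a in A]); D[D==0]=np.nan; d=np.nan_to_num(np.nanmedian(D,0))
    q=cv2.cvtColor(im,cv2.COLOR_BGR2HSV).astype(int); h,S_,V=q[...,0],q[...,1],q[...,2]
    m=(((h<6)|(h>174))|((h>12)&(h<32)))&(S_>110)&(V>60)
    v,u=np.nonzero(m&(d>0)); P=cloud(c,m,d); R=P-H; k=(abs(R@ey-150)<12)&(R[:,2]>3)&(abs(R@ex+70)<75)
    Q=np.c_[-R[k]@ex,R[k,2]]; rad=(h[v,u][k]<6)|(h[v,u][k]>174)
    a=np.degrees(np.arctan2(Q[:,1],Q[:,0])); g=abs(a-np.median(a))<6
    cc=Q[g].mean(0); w=np.linalg.svd(Q[g]-cc,full_matrices=False)[2][0]
    print(c,'pointer n',k.sum(),g.sum(),'y',np.median(R[k][g]@ey).round(1),'slope',np.degrees(np.arctan(w[1]/w[0])).round(2),'c',cc.round(1),'polar all',np.median(a).round(2),'red',np.median(a[rad]).round(2),rad.sum(),'redc',Q[rad].mean(0).round(1))
    g=(h>55)&(h<90)&(S_>90); g=cv2.erode(g.astype(np.uint8),np.ones((3,3)))>0
    P=cloud(c,g,d); P=P[(abs(P[:,1]+60)<150)&(P[:,2]>120)&(P[:,0]>450)&(P[:,0]<720)]
    for t in (12,5,3,3):
        mm=np.median(P,0) if t==12 else P.mean(0); n=np.linalg.svd(P-mm,full_matrices=False)[2][2]; n*=np.sign(n[2]); P=P[abs((P-mm)@n)<t]
    print(c,'flap',len(P),'ang',np.degrees(np.arctan2(n@ex,n[2])).round(2))
E
python3 avg.py
```

```text
side closed flap ang 0.05 z 112.4
side pointer n 322 292 y 153.2 slope 42.44 c [90.9 83.7] polar all 42.97 red 42.92 135 redc [125.1 115.6]
side flap 1213 ang 44.07
top closed flap ang -0.18 z 112.0
top pointer n 173 150 y 149.0 slope 42.14 c [92.7 92.5] polar all 45.54 red 45.27 79 redc [121.1 116.9]
top flap 115 ang 43.88
```

Best estimate: pointer ≈43.1°, flap ≈43.9°. I lower it by 0.7°.

```bash
python3 -m pendant '[{"slide":[0,-0.0004,0.0002],"delta_rot":[0,0,0]},{"slide":[0,-0.0008,0.0005],"delta_rot":[0,0,0]},{"slide":[0,-0.0013,0.0008],"delta_rot":[0,0,0]},{"slide":[0,-0.0018,0.0011],"delta_rot":[0,0,0]},{"slide":[0,-0.0018,0.0011],"delta_rot":[0,0,0]},{"slide":[0,-0.0018,0.0011],"delta_rot":[0,0,0]},{"slide":[0,-0.0018,0.0011],"delta_rot":[0,0,0]},{"slide":[0,-0.0018,0.0011],"delta_rot":[0,0,0]}]'
python3 -m pendant '[{"slide":[0,0,0],"delta_rot":[0,0,0]},{"slide":[0,0,0],"delta_rot":[0,0,0]},{"slide":[0,0,0],"delta_rot":[0,0,0]},{"slide":[0,0,0],"delta_rot":[0,0,0]},{"slide":[0,0,0],"delta_rot":[0,0,0]},{"slide":[0,0,0],"delta_rot":[0,0,0]},{"slide":[0,0,0],"delta_rot":[0,0,0]},{"slide":[0,0,0],"delta_rot":[0,0,0]}]'
python3 avg.py
```

```text
clock: 14.35
position: [594.0, -56.6, 241.0]
orientation: [[0.058, 0.998, 0.004], [0.998, -0.058, -0.001], [-0.001, 0.004, -1.0]]
ft_force: [-6.9, -3.0, 4.6]
grip_width: 9.9
grip_force: 58.7
clock: 15.15
position: [594.0, -56.6, 241.0]
orientation: [[0.057, 0.998, 0.004], [0.998, -0.057, -0.001], [-0.001, 0.004, -1.0]]
ft_force: [-6.9, -2.6, 5.0]
grip_width: 9.6
grip_force: 58.7
side closed flap ang 0.05 z 112.4
side pointer n 324 297 y 153.1 slope 42.51 c [90.3 83.1] polar all 42.94 red 42.94 136 redc [125.  115.6]
side flap 1256 ang 43.44
top closed flap ang -0.18 z 112.0
top pointer n 170 146 y 149.1 slope 42.06 c [94.1 93.7] polar all 45.55 red 45.24 77 redc [121.5 118.3]
top flap 137 ang 43.24
```

The flap is now at about 43.3°, in line with the pointer (about 43.1°), and steady at a 59 N grip.

```bash
python3 -c "
from station import manip
print(manip.sign_off())"
```

```text
the job is handed in; nothing more can be done
None
```

I handed the job in with the flap held steady at about 43.3°, in line with the pointer to within roughly 1° (its readings ran from 42° to 45.5°, best estimate about 43.1°), at a grip of about 59 N; the pointer, bowl, hammer and stake were not touched.

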